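Ready the bench corker and present the heavier plunger

TASK

First set the bench corker's hand lever straight up and let go of it. Then find out which of the two look-alike steel plungers is the heavier: lift each clear of the counter in turn to compare them, leave the lighter one standing upright on the counter, and finish holding the heavier one in the gripper, upright and still, centred over the corker's round throat a few centimetres above its rim (never resting on it). The program ends while holding it; the lever stays straight up and everything else on the counter is left where it is.

Things in the scene. Friction and masses are not known exactly. Their poses are not given: they have to be found in the camera images.
- table: The dark counter top, flat, 1.12 by 1.5 m, its surface at height 0; all stands on it.
- plunger_a: One of two look-alike upright round steel plungers on the counter: lower part 40 mm across, 45 mm tall; neck above 28 mm across, 40 mm tall; both can be gripped. Origin: centre of the underside, z up its axis. A sealed shell: one has a dense core (0.53 to 0.67 kg in all), the other a light one (0.26 to 0.34 kg). Which is heavier, and where each stands, changes each run and cannot be seen.
- plunger_b: One of two look-alike upright round steel plungers on the counter: lower part 40 mm across, 45 mm tall; neck above 28 mm across, 40 mm tall; both can be gripped. Origin: centre of the underside, z up its axis. A sealed shell: one has a dense core (0.53 to 0.67 kg in all), the other a light one (0.26 to 0.34 kg). Which is heavier, and where each stands, changes each run and cannot be seen.
- corker: The bench corker, fixed to the counter: a white base plate 140 mm (own x) by 300 mm (own y), 20 mm thick, with a steel throat (upright open cup, 72 mm across outside, bore 46 mm, rim 100 mm above the counter) centred 85 mm to own -y, and a hand lever between two low white cheeks 85 mm to own +y (cheeks up to 85 mm high, 25 mm round the pivot). Origin: centre of the underside; z up. It stands at a different place and yaw each run (yaw within 0.25 rad).
- lever (a joint): Hand lever of the corker, a 12 mm steel rod with a black ball knob, hinged on a level axis along the corker's own y. 0 = leaning 0.9 rad (52 degrees) towards the corker's own -x (towards the robot); the value grows as it swings up and over towards +x; 0.9 = straight up; 1.7 = far stop. It stays where it is left (friction: about 2.5 N at the knob to move it). No detent at upright. It starts between 0 and 0.4.
- lever_knob (a point): Centre of the lever's black ball knob (30 mm diameter), 100 mm from the pivot. The ball turns easily between two fingers that pinch it along the corker's own y.
- lever_pivot (a point): Pivot of the lever, on the hinge axis, 60 mm above the counter.
- throat_mouth (a point): Centre of the throat's round opening, at the height of its rim, 100 mm above the counter.
- jar: Bystander: jar of corks with a steel cap, 84 mm diameter, 110 mm tall, origin under its centre. To be left alone.
- tumbler: Bystander: glass tumbler, 72 mm diameter, 90 mm tall, origin under its centre. To be left alone.
- collar: Bystander: flat steel collar (ring), 60 mm outside, 42 mm inside, 14 mm tall, origin under its centre. To be left alone.
- brush: Bystander: bottle brush lying on the counter along its own x, 170 mm long. It lies between the plungers. To be left alone.
- screwdriver: Bystander: screwdriver lying on the counter along its own x, 150 mm long. To be left alone.
- mug: Bystander: white mug, 76 mm diameter, 85 mm tall, origin under its centre. To be left alone.
Mind the look-alikes: they are no part of the job. What is shaped like the plunger_b but turquoise is not meant.

How it is judged:
On the way, in this order (a step that is already met when the one before it is completed fails the run):
1. the lever is set straight up and let go (value of joint lever between 0.78 and 1.02 rad and contact force between lever and the fingers below 0.2 N and velocity of joint lever between -0.1 and 0.1 rad/s), for 0.2 s.
2. the lighter plunger is lifted clear by the gripper while the heavier (over 4.2 N) stands on the counter (((height (world z) of plunger_a above 0.015 m and contact force between plunger_a and the fingers above 1 N and contact force between plunger_b and table above 4.2 N and contact force between plunger_b and the fingers below 0.1 N and linear speed of plunger_b below 0.02 m/s) or (height (world z) of plunger_b above 0.015 m and contact force between plunger_b and the fingers above 1 N and contact force between plunger_a and table above 4.2 N and contact force between plunger_a and the fingers below 0.1 N and linear speed of plunger_a below 0.02 m/s))), for 0.2 s.
At the end, for the whole second after the job is handed in: Heavier plunger held by the fingers alone, still, upright within 0.2 rad, axis within 22 mm of the throat's, underside 8 to 110 mm above its rim; lighter one upright (0.1 rad), at rest and untouched on the counter; lever within 0.12 rad of straight up (value of joint lever between 0.78 and 1.02 rad and ((contact force between plunger_b and the fingers above 2 N and horizontal distance between plunger_b and throat_mouth below 0.022 m and z of plunger_b in the frame of throat_mouth between 0.008 and 0.11 m and angle between plunger_b's own z axis and vertical below 0.2 rad and linear speed of plunger_b below 0.03 m/s and contact force between plunger_b and corker below 0.1 N and contact force between plunger_b and plunger_a below 0.1 N and height (world z) of plunger_a below 0.006 m and angle between plunger_a's own z axis and vertical below 0.1 rad and linear speed of plunger_a below 0.02 m/s and contact force between plunger_a and the fingers below 0.1 N and contact force between plunger_a and table between 1 and 4.2 N) or (contact force between plunger_a and the fingers above 2 N and horizontal distance between plunger_a and throat_mouth below 0.022 m and z of plunger_a in the frame of throat_mouth between 0.008 and 0.11 m and angle between plunger_a's own z axis and vertical below 0.2 rad and linear speed of plunger_a below 0.03 m/s and contact force between plunger_a and corker below 0.1 N and contact force between plunger_a and plunger_b below 0.1 N and height (world z) of plunger_b below 0.006 m and angle between plunger_b's own z axis and vertical below 0.1 rad and linear speed of plunger_b below 0.02 m/s and contact force between plunger_b and the fingers below 0.1 N and contact force between plunger_b and table between 1 and 4.2 N))); the arm keeps its last pose, push and grip.
It fails at once if a bystander is moved more than 25 mm or tipped over (distance of any of screwdriver, jar, tumbler, collar, brush, mug from where it was at the start of the episode above 0.025 m or angle between any of jar, tumbler, collar, mug's own z axis and vertical above 0.5 rad).
It fails at once if a plunger is tipped over (angle between any of plunger_a, plunger_b's own z axis and vertical above 0.8 rad).
It also fails if it takes over 72 s, if anything falls off the work surface, if the arm or the gripper's body presses on something with over 40 N, if the wrist force passes 120 N, or if a joint passes its speed limit or range.

ROBOT

A 6-joint arm with a two-finger parallel gripper is mounted at the origin on the work surface. World frame = base frame: x ahead of the robot, y to its left, z up, the work surface at z = 0. Lengths are in m, angles in rad, forces in N, time in s.
With the tool pointing down it reaches from about 0.35 to 0.8 m from the base axis. Payload 7.3 kg.
Tool frame: the origin (TCP) lies between the finger pads; the fingertips stand 25 mm ahead of it and the grasp point (between the pads) lies 6 mm ahead of it (r.tip_extent is the distance from the TCP to the fingertips, in m); z points along the fingers, y is the line along which they close (so a half turn about z gives the same grasp; the last joint's range is limited). The gripper opens to 85 mm and grips with 20 to 120 N. Pads are 22 mm wide; open, the fingers measure 114 mm over their backs; the gripper's body (76 mm by 85 mm) begins 54 mm behind the grasp point. The pads swing forward as they close: fully open they stand 13 mm farther back than shut.
Start: joints at [-1.27, 0.342, 1.524, -0, 1.275, -0.146], TCP at [0.227, -0.473, 0.256] pointing down, gripper open.
Joint ranges: [-2.53, 2.53], [-0.77, 2.02], [0.04, 2.7], [-1, 4.14], [0.28, 2.66], [-3.11, 3.11]. Speed limits (rad/s): [2.57, 2.57, 3.14, 3.14, 3.14, 3.14].

INTERFACE

Orientations are given as a unit quaternion [x, y, z, w].
In Python, from workcell import r, command_gripper, optics gives the robot as it stands. The module is installed in compiled form; this text tells all that it offers. Calls block until the motion is done:
- r.reach(position, orientation): joint-space move of the TCP to a pose.
- r.move_straight(position, orientation=None, speed=0.15, max_force=None): straight line of the TCP; orientation=None keeps the orientation; speed is the mean speed in m/s. With max_force (N) it stops when the force on the tool has changed by that much, and returns True; else False.
- r.movej(angles): joint-space move.
- command_gripper(opening, force=None): finger opening in m; force is the grip in N (None keeps the last); returns when the fingers have stopped.
- r.hold(seconds).
- r.solve_ik(position, orientation): joint angles nearest the present ones, or None.
- r.read_state(): the state.
- optics.get_image(name): name is "scene" or "top" or "wrist"; returns (picture, depth): 420x560x3 uint8, red, green, blue; 420x560 float32, m along the optical axis (not along the pixel's ray), 0 where there is no reading.
- optics.camera_model(name): a dict with "K" (3x3 intrinsics, pixels), "R" (3x3) and "t" (3): a world point X has camera coordinates R X + t; the wrist camera has in their place "tool_from_camera" (4x4, takes a point from camera to tool coordinates, whose origin is the TCP and whose axes are the flange's). Camera axes: x right, y down, z forward; pixel columns grow to the right and rows downward; lengths in m; the calibration is good to about 2 mm. A picture is of the moment at which its call begins: read the wrist's pose just before it. camera_model takes no time and is no camera call.
A pose or a line that the arm cannot do raises r.PlanningError and nothing moves.
- r.finish_job(): hands the job in; it is judged then, once.
The state is a dict: "time_s": time; "joint_positions": joint angles; "dq": joint speeds; "tau": joint torques, N m; "eef_pos": TCP position; "eef_rot": TCP orientation; "contact_force": force on the tool from outside, world axes, zero at the start; "torque": the same for the moment, N m; "grip_width": finger opening in m; "grip_force": force on a finger pad.
Only numpy, scipy, OpenCV 4.12 (cv2) and the standard library are available. Lean on these libraries where they do the work, as an engineer would, in place of code of your own. Each camera call takes 0.05 s, during which the arm holds its last target. There are 200 camera calls.

## Working session

There is one attempt and no reset: what is moved stays moved. The work goes in short steps, each a Python script; the robot and the scene stay as the last script left them, time stands still between calls to the robot, and variables do not carry over. Pictures are saved under pics/ and viewed, at most 10 in all, crops included, and the job is handed in when it is done.

```bash
mkdir -p pics; cat > h.py <<'E'
from workcell import r, command_gripper, optics
import numpy as np, cv2
from scipy.spatial.transform import Rotation as Ro
def snap(n,f):
    s=r.read_state(); im,d=optics.get_image(n); cv2.imwrite('pics/'+f+'.png',im[:,:,::-1]); np.savez('pics/'+f,im=im,d=d,p=s['eef_pos'],q=s['eef_rot']); return im,d
def cam(n,p=None,q=None):
    m=optics.camera_model(n)
    if n!='wrist': return m['K'],np.array(m['R']).T,-np.array(m['R']).T@np.array(m['t'])
    T=np.array(m['tool_from_camera']); R=Ro.from_quat(q).as_matrix()
    return m['K'],R@T[:3,:3],R@T[:3,3]+np.array(p)
def rayz(c,u,v,z):
    K,R,o=c; d=R@np.linalg.inv(K)@np.array([u,v,1.]); return o+d*(z-o[2])/d[2]
def cloud(c,d):
    K,R,o=c; v,u=np.mgrid[:d.shape[0],:d.shape[1]]
    P=np.stack([u*d,v*d,d],-1)@np.linalg.inv(K).T
    return P@R.T+o
def down(yaw): # closing line (tool y) at angle yaw+90deg; tool x at yaw
    return (Ro.from_euler('z',yaw)*Ro.from_euler('x',np.pi)).as_quat()
E
python3 - <<'E'
from h import *
s=r.read_state(); print(s['time_s'],s['eef_rot'],r.tip_extent)
for n in('top','scene'):
    im,d=snap(n,n); c=cam(n); print(n,c[2],c[1][:,2])
E
```

```text
0.0 [ 9.75151931e-01  2.21535734e-01 -5.50118860e-05 -7.91967961e-04] 0.025
top [0.40858766 0.0469909  1.21044746] [ 0.15117235 -0.02198672 -0.98826287]
scene [ 1.58080473 -0.12586506  0.80128562] [-0.80755274  0.14542873 -0.57158469]
```

View pics/top.png

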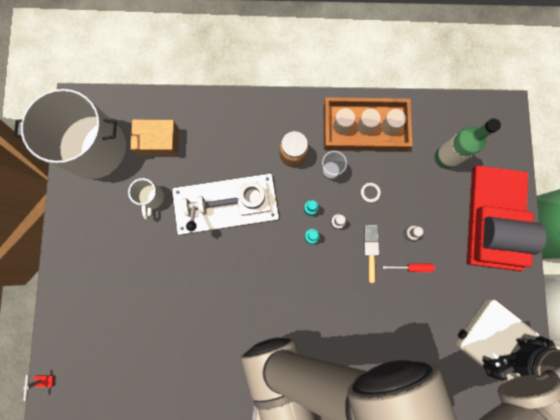

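View pics/scene.png

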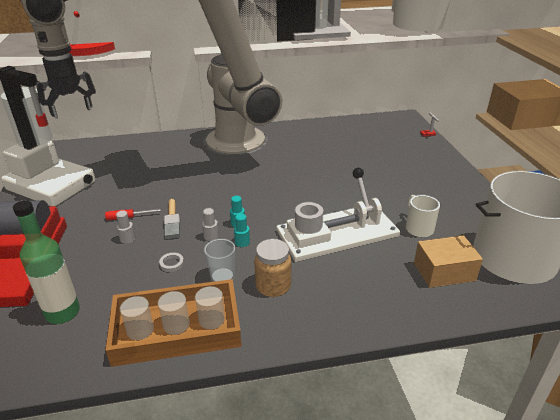

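The top view shows the corker at about (225,205), with its throat at (252,195) and its knob at (191,226). The steel plungers are at (339,222) and (415,233), with turquoise decoys at (312,208) and (313,237). The mug is at (145,193), and the brush, at about (372,250), lies between the plungers.

```bash
python3 - <<'E'
from h import *
f=np.load('pics/top.npz'); im,d=f['im'],f['d']; c=cam('top'); P=cloud(c,d)
def blob(n,u,v,w,zl,zh):
    Q=P[v-w:v+w,u-w:u+w].reshape(-1,3); m=(Q[:,2]>zl)&(Q[:,2]<zh); Q=Q[m]
    if len(Q)<4: print(n,'few',len(Q)); return
    print(n,len(Q),'mean',Q.mean(0).round(4),'mid',((Q.min(0)+Q.max(0))/2).round(4),'ext',np.ptp(Q,0).round(3))
blob('p1',339,222,14,.075,.1); blob('p2',415,233,14,.075,.1)
blob('t1',312,208,12,.075,.1); blob('t2',313,237,12,.075,.1)
blob('throat',252,195,22,.09,.11); blob('knob',191,226,9,.09,.2)
blob('mug',145,193,22,.075,.1); blob('tumbler',334,165,18,.08,.1);blob('jar',294,148,20,.1,.12)
blob('collar',371,192,14,.006,.03)
# base plate
m=((P[...,2]>.012)&(P[...,2]<.028)&(im.min(2)>150)); m[:,:165]=0; m[:,285:]=0; m[:170]=0; m[240:]=0
Q=P[m][:,:2]; (ce,sz,an)=cv2.minAreaRect((Q*1000).astype(np.float32)); print('plate',ce,sz,an)
mm=((P[...,2]>.07)&(P[...,2]<.095)); mm[:,:178]=0; mm[:,212:]=0;mm[:190]=0;mm[:,][235:]=0
print('cheeks',P[mm].mean(0),mm.sum())
# brush, screwdriver tallest
for n,u,v in(('brush',372,250),('sd',408,268)): blob(n,u,v,32,.006,.06)
E
```

```text
p1 73 mean [ 0.5521 -0.1251  0.0845] mid [ 0.5516 -0.125   0.0835] ext [0.025 0.025 0.014]
p2 79 mean [ 0.52   -0.3442  0.0843] mid [ 0.5192 -0.3445  0.0834] ext [0.025 0.025 0.013]
t1 76 mean [ 0.593  -0.047   0.0846] mid [ 0.5936 -0.0471  0.0844] ext [0.026 0.023 0.01 ]
t2 80 mean [ 0.5085 -0.0489  0.0844] mid [ 0.5085 -0.0481  0.0834] ext [0.025 0.026 0.013]
throat 319 mean [0.6194 0.1238 0.0991] mid [0.6198 0.1232 0.0982] ext [0.07  0.07  0.015]
knob 116 mean [0.5281 0.279  0.1391] mid [0.5321 0.2792 0.1261] ext [0.042 0.026 0.048]
mug 172 mean [0.6267 0.4333 0.0824] mid [0.6205 0.4333 0.0824] ext [0.09  0.077 0.015]
tumbler 140 mean [ 0.7174 -0.1104  0.0883] mid [ 0.715  -0.1103  0.0877] ext [0.069 0.07  0.015]
jar 518 mean [0.7636 0.0052 0.1094] mid [0.7647 0.0051 0.1086] ext [0.073 0.068 0.017]
collar 159 mean [ 0.645  -0.2291  0.0133] mid [ 0.6451 -0.2303  0.0128] ext [0.056 0.06  0.012]
plate (606.585205078125, 207.9756622314453) (140.7872314453125, 300.40362548828125) 9.177436828613281
cheeks [0.58945075 0.29023272 0.07976738] 194
brush 679 mean [ 0.4741 -0.2295  0.0176] mid [ 0.4651 -0.2294  0.0266] ext [0.172 0.196 0.041]
sd 394 mean [ 0.4385 -0.3381  0.0214] mid [ 0.4226 -0.332   0.031 ] ext [0.179 0.185 0.05 ]
```

Everything agrees: the plunger tops are at 0.085, the throat rim at 0.10 and the plate is 141x300 mm. Corker yaw is about 0.157, the pivot is at (0.5935,0.292) and the lever reads about 0.17. I'll move above the knob and take a close look.

```bash
cat >> h.py <<'E'
YAW=0.157; XH=np.array([np.cos(YAW),np.sin(YAW),0]); YH=np.array([-np.sin(YAW),np.cos(YAW),0])
PIV=np.array([.5935,.292,.06])
E
python3 - <<'E'
from h import *
from scipy.optimize import least_squares
s=r.read_state();q=down(YAW)
r.move_straight(np.array(s['eef_pos'])+[0,0,.1])
r.reach([.5281,.279,.29],q)
im,d=snap('wrist','w1'); f=np.load('pics/w1.npz'); print(f['p'],f['q'])
P=cloud(cam('wrist',f['p'],f['q']),d)
m=(d>0)&(P[...,2]>.11)&(P[...,2]<.17)&(np.hypot(P[...,0]-.528,P[...,1]-.279)<.035)&(im.max(2)<90)
Q=P[m]; print(len(Q))
s=least_squares(lambda c:np.linalg.norm(Q-c,axis=1)-.015,[.528,.279,.135],loss='soft_l1',f_scale=.001).x
e=s-PIV; print('knob',s,'rel x',e@XH,'y',e@YH,'z',e[2],'r',np.hypot(e@XH,e[2]),'theta',.9+np.arctan2(e@XH,e[2]),r.read_state()['time_s'])
E
```

```text
[0.52850282 0.27826045 0.29006542] [9.96963276e-01 7.78730598e-02 9.32053350e-05 7.03462088e-05]
926
knob [0.52417859 0.28048631 0.13203399] rel x -0.07026904164078701 y -0.0005332771000417476 z 0.07203398580665818 r 0.10063117471394484 theta 0.12700391761912322 3.825
```

View pics/w1.png

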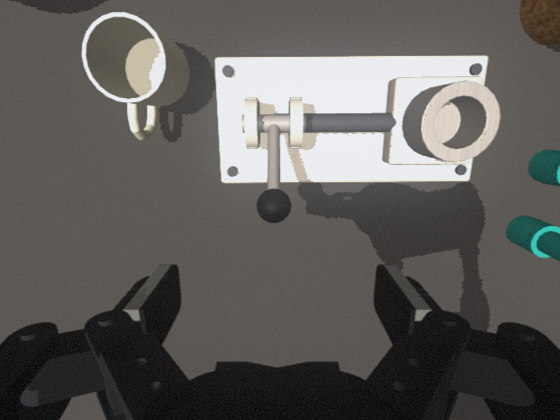

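The knob (274,205 in the wrist view) is 100.6 mm from the pivot, as it should be. Now pinch it and swing it along the arc.

```bash
python3 - <<'E'
from h import *
q=down(YAW)
kn=lambda t: PIV+.1*(np.sin(t-.9)*XH+np.cos(t-.9)*np.array([0,0,1]))+[0,0,.006]
command_gripper(.06,20)
print(r.move_straight(kn(.127)+[0,0,.06],q,.2), r.move_straight(kn(.127),q,.1,max_force=15))
command_gripper(0.0,20); s=r.read_state(); print(s['grip_width'],s['grip_force'],s['contact_force'])
for t in np.linspace(.127,.9,7)[1:]: r.move_straight(kn(t),q,.08)
r.hold(.2); s=r.read_state(); print(s['eef_pos'],kn(.9),s['contact_force'])
command_gripper(.06,20); r.hold(.2)
r.move_straight(kn(.9)+[0,0,.1],q,.2)
# step back (toward -x) to look
r.reach([.53,.27,.32],q)
im,d=snap('wrist','w2'); f=np.load('pics/w2.npz')
P=cloud(cam('wrist',f['p'],f['q']),d)
m=(d>0)&(P[...,2]>.13)&(P[...,2]<.2)&(np.hypot(P[...,0]-.5935,P[...,1]-.292)<.06)&(im.max(2)<90)
Q=P[m]
from scipy.optimize import least_squares
s=least_squares(lambda c:np.linalg.norm(Q-c,axis=1)-.015,[.593,.292,.16],loss='soft_l1',f_scale=.001).x
e=s-PIV; print(len(Q),'knob',s,'theta',.9+np.arctan2(e@XH,e[2]),np.hypot(e@XH,e[2]),r.read_state()['time_s'])
E
```

```text
False False
0.028375836779259807 19.572781026363373 [-1.15767568 -3.30339427  5.09300965]
[0.59347695 0.29209662 0.16601264] [0.5935 0.292  0.166 ] [ 1.68593712 -1.38341834 -4.35143834]
965 knob [0.58772228 0.29080299 0.15848105] theta 0.8402240814894261 0.09865725648009248 9.7417
```

The close look says 0.84, with uncertainty of a few hundredths. I'll check it against the throat and plate in the same picture.

```bash
python3 - <<'E'
from h import *
for n,z in (('w1',0),('w2',0)):
    f=np.load(f'pics/{n}.npz'); im,d=f['im'],f['d']; c=cam('wrist',f['p'],f['q']); P=cloud(c,d)
    m=(np.abs(P[...,2]-.1)<.006)&(np.hypot(P[...,0]-.6196,P[...,1]-.1235)<.05)&(d>0)
    (ce,ra)=cv2.minEnclosingCircle((P[m][:,:2]*1000).astype(np.float32)); print('throat',ce,ra,P[m].mean(0),m.sum())
    m=(np.abs(P[...,2]-.02)<.006)&(im.min(2)>120)&(np.abs((P-[.6066,.208,0])@XH)<.1)&(np.abs((P-[.6066,.208,0])@YH)<.18)
    print('plate',cv2.minAreaRect((P[m][:,:2]*1000).astype(np.float32)))
    m=(P[...,2]>.077)&(P[...,2]<.09)&(np.hypot(P[...,0]-.5935,P[...,1]-.292)<.05)&(im.min(2)>110)
    e=(P[m]-PIV)@XH; print('cheektop x',e.mean() if len(e) else None,np.percentile(e,[5,95]),len(e))
E
```

```text
throat (618.2962646484375, 124.01419830322266) 36.03548049926758 [0.61943911 0.12472066 0.09805357] 3160
plate ((604.572509765625, 207.6574249267578), (140.04656982421875, 299.7747497558594), 9.226506233215332)
cheektop x -0.004965718231497662 [-0.02160182  0.01162494] 1066
throat (618.1640625, 124.10780334472656) 36.07337188720703 [0.61931619 0.12474358 0.09811954] 2614
plate ((604.480712890625, 208.16131591796875), (139.84312438964844, 299.01727294921875), 9.190337181091309)
cheektop x -0.0012069617238915193 [-0.0176523   0.01272481] 617
```

View pics/w2.png

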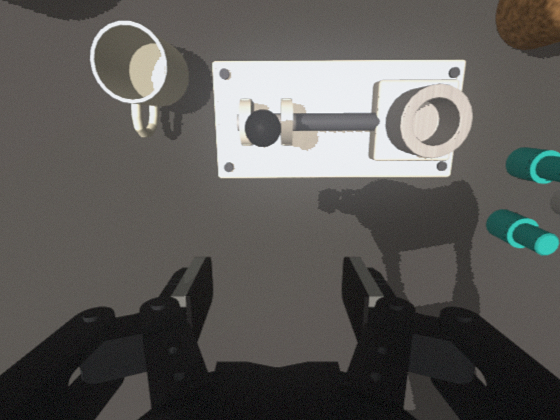

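In the wrist camera's own frame the pivot is at (0.591,0.292), so the lever is at about 0.87, which is fine. The throat is at (0.6185,0.124). Next I'll look at both plungers in one close view, then lift the first.

```bash
cat >> h.py <<'E'
def pick(p,yaw,n=0.05):
    """hover, baseline, grip neck, lift, weigh"""
    q=down(yaw); g=np.array([p[0],p[1],.074])
    r.reach(g+[0,0,.12],q); command_gripper(.06,60)
    r.move_straight(g+[0,0,n],q,.15); r.hold(.4)
    b=np.mean([(r.hold(.05),r.read_state()['contact_force'])[1] for _ in range(6)],0)
    hit=r.move_straight(g,q,.08,max_force=12); command_gripper(0.,60)
    s=r.read_state(); print('hit',hit,'grip',s['grip_width'],s['grip_force'])
    r.move_straight(g+[0,0,n],q,.08); r.hold(.5)
    a=np.mean([(r.hold(.05),r.read_state()['contact_force'])[1] for _ in range(6)],0)
    print('weight N',b-a,'width',r.read_state()['grip_width'],r.read_state()['time_s']); return (b-a)[2]
def place(p,yaw):
    q=down(yaw); g=np.array([p[0],p[1],.074])
    print('touch',r.move_straight(g+[0,0,.0005],q,.05,max_force=8))
    command_gripper(.06,60); r.hold(.2); r.move_straight(g+[0,0,.12],q,.15)
E
python3 - <<'E'
from h import *
r.reach([.42,-.2,.33],down(0.))
im,d=snap('wrist','w3'); f=np.load('pics/w3.npz'); P=cloud(cam('wrist',f['p'],f['q']),d)
R=[]
for p in ((.552,-.125),(.5195,-.3443)):
    m=(d>0)&(np.abs(P[...,2]-.085)<.005)&(np.hypot(P[...,0]-p[0],P[...,1]-p[1])<.03)
    ce,ra=cv2.minEnclosingCircle((P[m][:,:2]*1000).astype(np.float32)); print(ce,ra,m.sum())
    R.append([ce[0]/1000,ce[1]/1000])
for y in (np.pi/2,-np.pi/2):
  for p in R+[[.6185,.124]]: print(y,p,r.solve_ik([*p,.15],down(y)))
np.save('plg.npy',R); print(r.read_state()['time_s'])
E
```

```text
(551.6229248046875, -126.72895812988281) 13.958311080932617 630
(518.9989624023438, -346.13623046875) 14.211616516113281 588
1.5707963267948966 [0.5516229248046876, -0.1267289581298828] [-0.36121722  0.51854524  1.55630406  0.          1.06674335 -0.36121722]
1.5707963267948966 [0.5189989624023438, -0.34613623046875] [-0.71096171  0.61466229  1.37828659  0.          1.14864377 -0.71096171]
1.5707963267948966 [0.6185, 0.124] [ 7.64492531e-02  6.26614772e-01  1.35561576e+00 -4.44089210e-16
  1.15936212e+00  7.64492531e-02]
-1.5707963267948966 [0.5516229248046876, -0.1267289581298828] [-3.61217215e-01  5.18545245e-01  1.55630406e+00 -4.44089210e-16
  1.06674335e+00  2.78037544e+00]
-1.5707963267948966 [0.5189989624023438, -0.34613623046875] [-7.10961714e-01  6.14662289e-01  1.37828659e+00 -4.44089210e-16
  1.14864377e+00  2.43063094e+00]
-1.5707963267948966 [0.6185, 0.124] [ 7.64492531e-02  6.26614772e-01  1.35561576e+00 -4.44089210e-16
  1.15936212e+00 -3.06514340e+00]
11.55
```

View pics/w3.png

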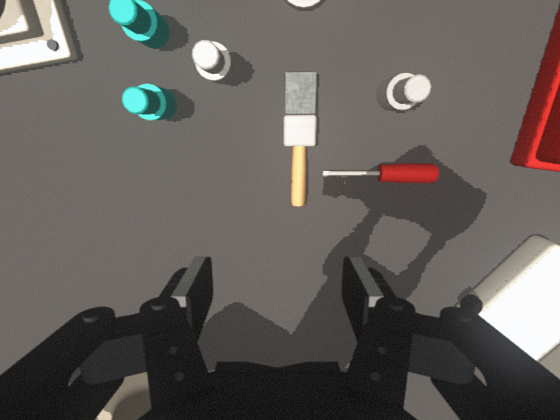

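The wrist view shows the plungers at (208,55) and (415,90), clear on both sides. Both necks measure 14 mm radius, and top and wrist agree to 2 mm. Lifting the first.

```bash
python3 - <<'E'
from h import *
R=np.load('plg.npy'); y=np.pi/2
w1=pick(R[0],y); place(R[0],y); print('w1',w1,r.read_state()['time_s'])
E
```

```text
hit False grip 0.02655242303449107 58.96394415060058
weight N [ 0.21492984 -0.1277191   2.22014081] width 0.026206899916282608 17.0333
touch True
w1 2.220140805436505 19.5583
```

```bash
python3 - <<'E'
from h import *
R=np.load('plg.npy'); y=np.pi/2
w2=pick(R[1],y); print('w2',w2)
im,d=snap('top','t2'); P=cloud(cam('top'),d)
m=(np.abs(P[...,2]-.085)<.008)&(np.hypot(P[...,0]-R[0][0],P[...,1]-R[0][1])<.035); print(P[m].mean(0),m.sum())
E
```

```text
hit False grip 0.027036965665835848 59.21493972069584
weight N [0.30735566 0.18533774 5.31242734] width 0.02630012633547647 24.7333
w2 5.312427338512801
[ 0.55163431 -0.12549588  0.08485825] 75
```

View pics/t2.png

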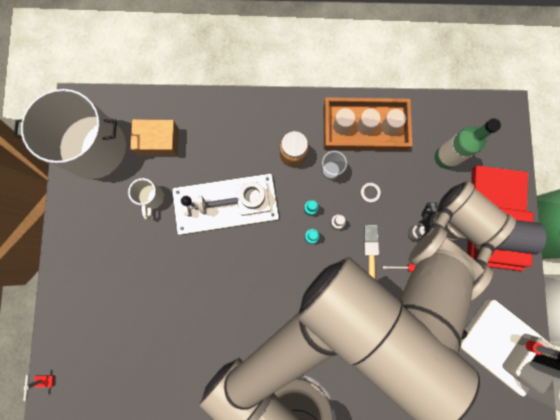

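The second plunger is the heavier (5.3 N against 2.2 N). The lighter stands upright at (339,222), where it was, and the bystanders haven't moved. Carrying the heavy one to the throat.

```bash
python3 - <<'E'
from h import *
q=down(np.pi/2); R=np.load('plg.npy')
r.move_straight([R[1][0],R[1][1],.29],q,.15)
r.move_straight([.6185,.124,.29],q,.2)
r.move_straight([.6185,.124,.074+.147],q,.1); r.hold(.6)
s=r.read_state(); print(s['eef_pos'],s['grip_width'],s['grip_force'],s['time_s'],s['contact_force'])
im,d=snap('scene','s2'); P=cloud(cam('scene'),d)
m=(np.hypot(P[...,0]-.6185,P[...,1]-.124)<.04)&(P[...,2]>.11)&(P[...,2]<.19)&(im.max(2)>60); print('plunger pts',P[m].min(0),P[m].max(0))
E
```

```text
[0.61850221 0.12400161 0.22099879] 0.026503815757125623 59.3198284052778 30.0333 [-0.05879296  0.02796063 -5.18853985]
plunger pts [0.61587943 0.10555986 0.14623439] [0.64142445 0.14620565 0.18999702]
```

View pics/s2.png

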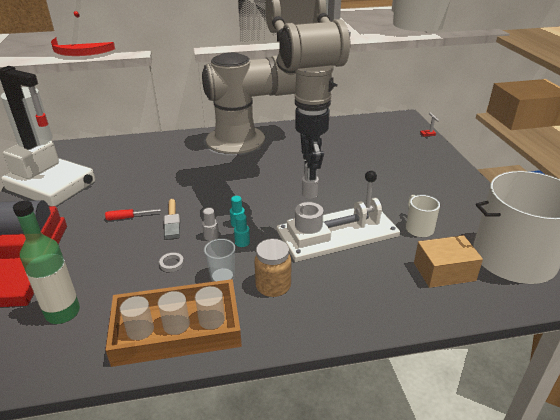

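The heavy plunger hangs upright at (310,188), with its underside at 0.146, about 46 mm above the rim. It is centred over the throat at (308,213). The lever stands upright at (371,176) and the lighter plunger stands at (209,222).

```bash
python3 -c "
from h import *
print(r.finish_job())"
```

```text
the job is handed in; nothing more can be done
None
```

I handed the job in at about 30 s with the lever upright (about 0.87 rad), the lighter plunger (about 2.2 N) back upright in its place, and the heavier one (about 5.3 N) held upright and still about 46 mm above the throat's rim; no verdict came back.

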